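Set the rest, then hold the offset lever level over the welding jig

TASK

First stand the round steel rest upright on the jig's plate, midway between the two posts, and let go of it. Then pick up the offset lever by gripping its bar at the balance point, and hold it level above the jig, its boss centred over the pin and its eye over the rest, with its underside about 3 to 4 cm above the pin's tip. Finish still holding it there, touching neither jig nor rest; leave the carton, can and wrench alone.

Things in the scene. Friction and masses are not known exactly. Their poses are not given: they have to be found in the camera images.
- jig: Welding jig, bolted down: grey T-shaped steel plate 12 mm thick (stem 230 x 70 mm, cross-bar 80 x 180 mm), one tall shouldered pin on the stem's far end, two short round posts on the cross-bar near the robot. Origin on the bench half-way between the pin and the posts' line, which are 220 mm apart; +x along the stem from posts to pin, z up. It stands left or right of the robot's centre line.
- jig_pin (a point): Centre of the tip of the jig's pin, 86 mm above the bench. The pin is 24 mm in diameter (74 mm tall in all above the plate); below 62 mm above the bench it has a 44 mm diameter shoulder.
- jig_mid (a point): Point on the top face of the plate (12 mm above the bench) midway between the two posts, 220 mm from the pin's axis: where the rest belongs.
- post_left (a point): Centre of the top of one post (jig +y side): 24 mm diameter, top 52 mm above the bench. The posts are 130 mm apart centre to centre.
- post_right (a point): Centre of the top of the other post (jig -y side), same size.
- rest_mid (a point): Centre (25 mm above its underside) of the round rest: a plain loose steel cylinder, 40 mm diameter, 50 mm tall, about 0.45 kg, flat top with a small dark dimple; starts upright on the bench. z along its axis.
- lever_balance (a point): Balance point of the loose bare-metal lever (0.8 kg), at half height of its bar, 20 mm above its underside, 68 mm from the boss centre and 152 mm from the eye centre; x along the bar to the boss, z up. The straight bar (14 mm wide, 16 mm tall, its lower face 12 mm above the underside) joins boss and eye, 220 mm apart. It starts lying flat, boss roughly away from the robot.
- lever_boss (a point): Centre of the lever's boss (heavy end, 50 mm diameter, 28 mm hole, 40 mm tall, flush with the lever's underside), half-way up, 20 mm above the underside.
- lever_eye (a point): Centre of the lever's eye (light end, 24 mm diameter, 12 mm hole, 40 mm tall, flush with the lever's underside), half-way up, 20 mm above the underside.
- carton: Bystander: small loose cardboard box 55 x 80 x 22 mm lying on the bench; origin at the centre of its underside.
- oil: Bystander: loose can 60 mm diameter, 110 mm tall, standing on the bench; origin at the centre of its underside.
- wrench: Bystander: loose steel wrench lying flat on the bench at the far side; origin at the centre of its underside.
Mind the look-alikes: they are no part of the job. Of the things shaped like the part that bears rest_mid, the bare steel one is meant.

How it is judged:
By the outcome, as a careful person would: the job done as asked, in the order asked, and still so for the second after the job is handed in, while the arm keeps its last pose, push and grip.
It also fails if it takes over 56 s, if anything falls off the work surface, if the arm or the gripper's body presses on something with over 40 N, if the wrist force passes 120 N, or if a joint passes its speed limit or range.

ROBOT

A 6-joint arm with a two-finger parallel gripper is mounted at the origin on the work surface. World frame = base frame: x ahead of the robot, y to its left, z up, the work surface at z = 0. Lengths are in m, angles in rad, forces in N, time in s.
With the tool pointing down it reaches from about 0.375 to 0.975 m from the base axis. Payload 3.8 kg.
Tool frame: the origin (TCP) lies midway between the tips of the shut fingers; the grasp point (between the pads) lies 19 mm behind it; z points along the fingers, y is the line along which they close (so a half turn about z gives the same grasp; the last joint's range is limited). The gripper opens to 85 mm and grips with 20 to 120 N. Pads are 22 mm wide; open, the fingers measure 114 mm over their backs; the gripper's body (76 mm by 85 mm) begins 54 mm behind the grasp point. The pads swing forward as they close: fully open they stand 13 mm farther back than shut.
Start: joints at [-1.333, 0.264, 1.604, -0, 1.274, -0.037], TCP at [0.183, -0.65, 0.231] pointing down, gripper open.
Joint ranges: [-2.63, 2.63], [-0.94, 2.18], [0.31, 2.57], [-1.31, 4.45], [0, 2.66], [-2.55, 2.55]. Speed limits (rad/s): [2.57, 2.57, 3.14, 3.14, 3.14, 3.14].

INTERFACE

Orientations are given as a rotation vector (axis times angle).
In Python, from workcell import read_state, vision, ticket gives the robot as it stands. The module is installed in compiled form; this text tells all that it offers.
- The arm moves only by the tool jog_arm, never from a script. Its arguments are lists of equal length, an entry for each row: "turn": the turn, a rotation vector about the tool's x, y, z in rad, a list of three; "delta_pos": the shift along the tool's x, y, z in m, a list of three; "gripper": the finger opening in m, from 0 to 0.0854. In form: {"turn": [[rx, ry, rz], ...], "delta_pos": [[dx, dy, dz], ...], "gripper": [gripper, ...]}. A call has 1 to 20 rows; each row shifts and turns the commanded pose from where the row before left it, along the tool's axes as they then stand; what a row does not reach is not made up. A row lasts 1/12 s, in which the tool goes at most 41.7 mm and 7.16 degrees, less where a joint would pass 70% of its speed; a pose out of reach is approached as far as the arm can. A call with a gripper value outside its range is refused whole. The fingers move at their own pace and stop on an object; "grip_force" is the grip in N (left out, the last holds). Time passes only in rows, so rows that do not move let the fingers close. It gives the time, the measured TCP pose, the force, the opening and the grip force at its end, in the units of the state.
- read_state(): the state, without advancing time (a new reading comes with each control period).
- vision.read_camera(name): name is "side" or "top"; returns the picture (480x640x3 uint8, red, green, blue); there is no depth.
- vision.calibration(name): a dict with "vfov" (degrees; the focal length in pixels is half the picture's height over the tangent of half this angle, whatever the lens; pixels are square), "cx", "cy" (the principal point, pixels), "R" (3x3) and "t" (3): a world point X has camera coordinates R X + t. Camera axes: x right, y down, z forward; pixel columns grow to the right and rows downward; lengths in m; the calibration is good to about 2 mm. A picture is of the moment at which its call begins. calibration takes no time and is no camera call.
- ticket.finish_job(): hands the job in; it is judged then, once.
The state is a dict: "time": time; "q": joint angles; "joint_vel": joint speeds; "joint_torque": joint torques, N m; "tool_pos": TCP position; "tcp_rot": TCP orientation; "wrist_force": force on the tool from outside, world axes, zero at the start; "torque": the same for the moment, N m; "width": opening from 0.0 (shut) to 1.0 (fully open); "grip_force": force on a finger pad.
Only numpy, scipy, OpenCV 4.12 (cv2) and the standard library are available. Lean on these libraries where they do the work, as an engineer would, in place of code of your own. Each camera call takes 0.05 s, during which the arm holds its last target. There are 200 camera calls.

## Working session

There is one attempt and no reset: what is moved stays moved. The work goes in short steps, Python scripts to look and compute and a tool call to move; the robot and the scene stay as the last step left them, time stands still between calls to the robot, and variables do not carry over. Pictures are saved under pics/ and viewed, at most 13 in all, crops included, and the job is handed in when it is done.

Besides the shell and the picture viewer there is one more tool, called by a JSON object that holds its "api" and its "payload". jog_arm: Moves the arm, as the interface text tells. Its arguments: {"type":"object","properties":{"turn":{"type":"array","items":{"type":"array","items":{"type":"number"}}},"delta_pos":{"type":"array","items":{"type":"array","items":{"type":"number"}}},"gripper":{"type":"array","items":{"type":"number"}},"grip_force":{"type":"number"}},"required":["turn","delta_pos","gripper"]}

```bash
mkdir -p pics; python3 - <<'E'
from workcell import read_state, vision
import cv2
for n in("top","side"):
    im=vision.read_camera(n); cv2.imwrite(f"pics/{n}0.png",im[:,:,::-1]); c=vision.calibration(n); print(n,c)
s=read_state();print(s)
E
```

```text
top {'vfov': 46.56485634947284, 'cx': 315.30914463187787, 'cy': 246.51765169574156, 'R': array([[ 2.35018667e-02, -9.99719352e-01,  2.97974935e-03],
       [-9.93318341e-01, -2.36880439e-02, -1.12949324e-01],
       [ 1.12988209e-01, -3.05319725e-04, -9.93596282e-01]]), 't': array([-0.02616055,  0.61408477,  1.12779798])}
side {'vfov': 44.85343516798583, 'cx': 318.1722130581914, 'cy': 245.44324057873257, 'R': array([[ 0.92449985, -0.38117307, -0.00266902],
       [-0.19703907, -0.4718826 , -0.85936163],
       [ 0.32630604,  0.7950056 , -0.51136138]]), 't': array([-0.55946   ,  0.18156986,  0.88562937])}
{'time': 0.1, 'q': array([-1.33290278e+00,  2.64700832e-01,  1.60524762e+00, -2.71732368e-05,
        1.27374519e+00, -3.68896967e-02]), 'joint_vel': array([ 0.00232473, -0.00276293, -0.00305603, -0.00050848, -0.00089081,
        0.00031878]), 'joint_torque': array([ 4.07638718e-04, -5.16708291e+01, -3.68587267e+01, -3.53860258e-06,
        6.25687375e-03, -2.88643639e-05]), 'tool_pos': array([ 0.18298907, -0.64901586,  0.23006554]), 'tcp_rot': array([-3.10991835e+00, -4.29998316e-01,  3.71469813e-04]), 'wrist_force': array([-0.40102655, -0.18013817, -0.35936374]), 'torque': array([-0.06637255,  0.01704736, -0.05135804]), 'grip_force': 0.0, 'width': 1.0026794172130264}
```

View pics/top0.png

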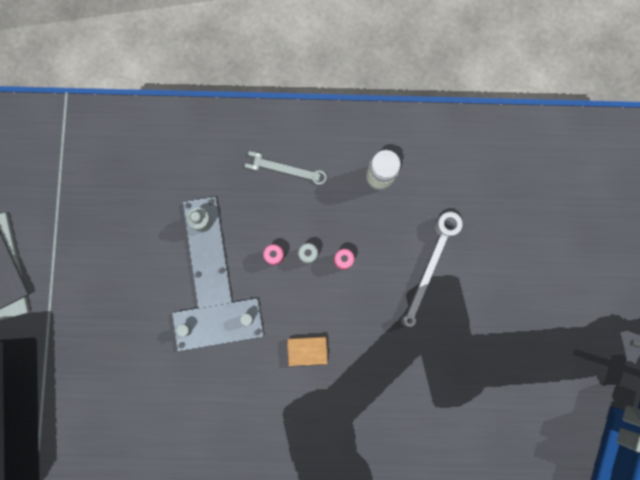

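View pics/side0.png

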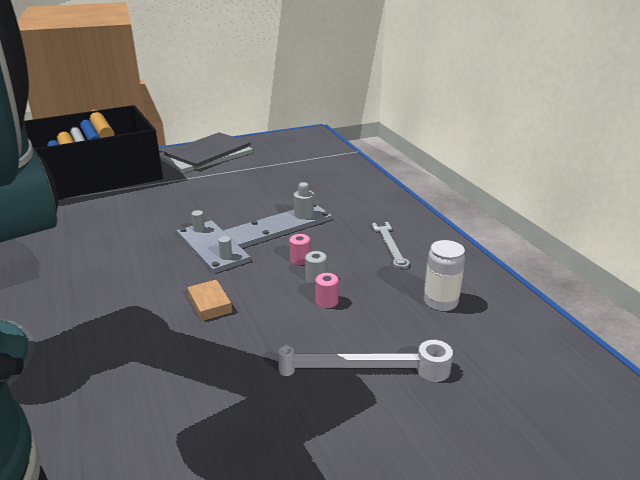

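Top view: the jig pin is at (198,213), the posts at (182,330) and (247,320), the lever boss at (450,223) and the eye at (409,321). There are three rest-like cylinders: pink (273,254), grey (308,253) and pink (344,259). The grey one is bare steel, so it's the one meant. I'll confirm it in an enlarged crop.

```bash
cat > h.py <<'E'
import numpy as np, cv2
from workcell import read_state, vision
def cal(n):
    c=vision.calibration(n); f=240/np.tan(np.radians(c["vfov"])/2); return c,f
def ray(n,px):
    c,f=cal(n); d=c["R"].T@np.array([(px[0]-c["cx"])/f,(px[1]-c["cy"])/f,1]); return -c["R"].T@c["t"],d
def plane(n,px,z):
    o,d=ray(n,px); return o+d*(z-o[2])/d[2]
def tri(pt,ps):
    A=[];b=[]
    for n,p in(("top",pt),("side",ps)):
        o,d=ray(n,p); d/=np.linalg.norm(d); M=np.eye(3)-np.outer(d,d); A.append(M); b.append(M@o)
    X=np.linalg.lstsq(np.vstack(A),np.hstack(b),rcond=None)[0]; return X
def proj(n,X):
    c,f=cal(n); p=c["R"]@X+c["t"]; return np.array([c["cx"]+f*p[0]/p[2],c["cy"]+f*p[1]/p[2]])
E
python3 - <<'E'
from h import *
t=cv2.imread("pics/top0.png"); s=cv2.imread("pics/side0.png")
C=lambda im,x,y,w,h:cv2.resize(im[y:y+h,x:x+w],(400,300),interpolation=cv2.INTER_CUBIC)
# rest/top, jig/top ; boss, eye
cv2.imwrite("pics/c1.png",np.vstack([np.hstack([C(t,250,220,120,90)[:300],C(s,270,220,80,60+30)]),np.hstack([C(t,390,200,80,60),C(t,380,290,80,60)])]))
cv2.imwrite("pics/c2.png",np.vstack([np.hstack([C(t,160,185,80,60),C(t,160,295,120,90-30+30)]),np.hstack([C(s,270,170,80,60),C(s,170,195,100,75)])]))
print("pin",tri((198,213),(304,185)),plane("top",(198,213),.086))
for p in((182,330),(247,320)):print("post",plane("top",p,.052))
print("postS",plane("side",(197,212),.052),plane("side",(224,238),.052))
print("rest",plane("top",(308,253),.05),plane("side",(316,257),.05))
print("boss",plane("top",(450,223),.04),plane("side",(435,349),.04))
print("eye",plane("top",(409,321),.04),plane("side",(287,351),.04))
E
```

```text
pin [0.66862857 0.22620453 0.08416158] [0.67071079 0.22508135 0.086     ]
post [0.43668148 0.2533139  0.052     ]
post [0.45975167 0.12298937 0.052     ]
postS [0.43855907 0.25366847 0.052     ] [0.46300239 0.12688311 0.052     ]
rest [0.59904989 0.00308363 0.05      ] [ 0.60044321 -0.00142569  0.05      ]
boss [ 0.67002158 -0.29143631  0.04      ] [ 0.67101493 -0.29029568  0.04      ]
eye [ 0.46524427 -0.20677934  0.04      ] [ 0.46894931 -0.21102091  0.04      ]
```

View pics/c1.png

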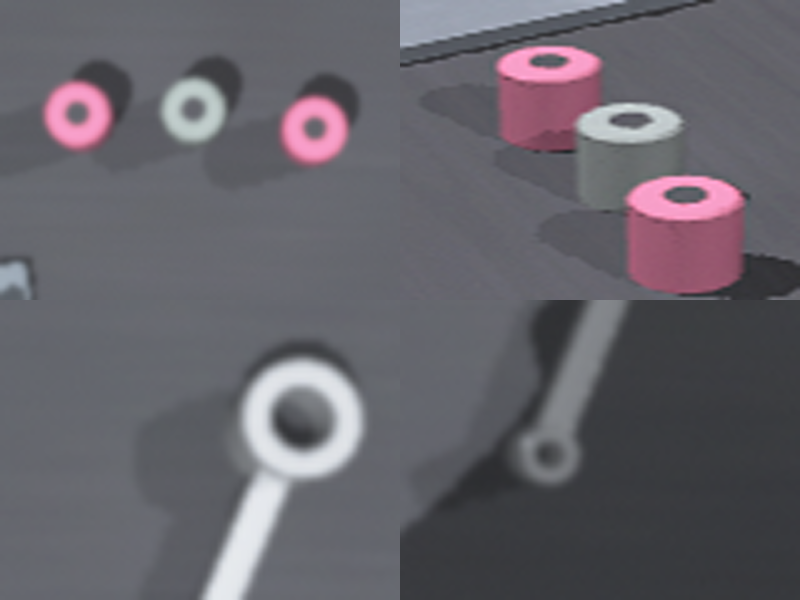

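View pics/c2.png

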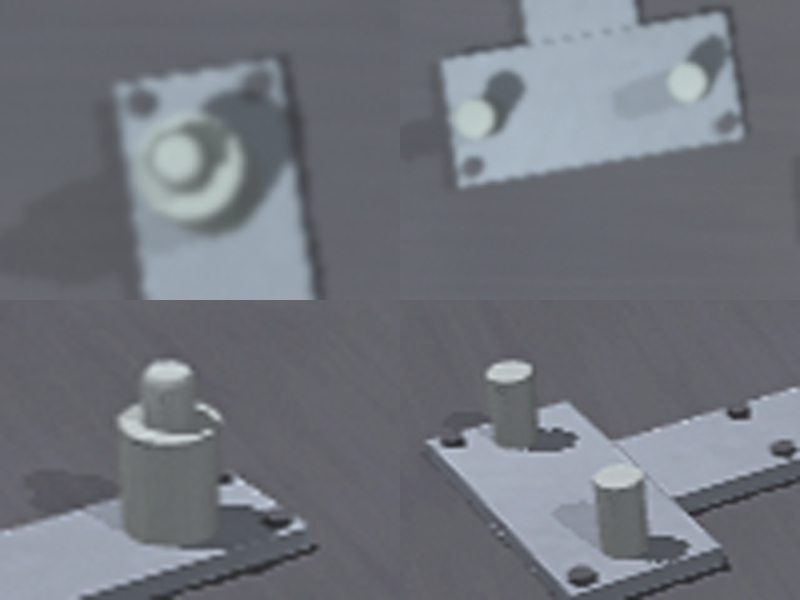

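The crops confirm the bare-steel cylinder between the two pink ones: top (307.6,252.7), side (315.6,256). The pin tip is at top (194.8,216) and side (303,183.2). The posts are at top (181.9,330) and (245.8,319.3).

```bash
python3 - <<'E'
from h import *
def both(n,a,b,z):
    A=plane("top",a,z);B=plane("side",b,z);print(n,A[:2].round(4),B[:2].round(4),"tri",tri(a,b).round(4));return (A+B)[:2]/2
pin=both("pin",(194.8,216),(303,183.2),.086)
pl=both("pl",(181.85,330.05),(196.9,212.6),.052)
pr=both("pr",(245.75,319.25),(224.1,238.6),.052)
r=both("rest",(307.6,252.7),(315.6,256),.05)
b=both("boss",(450,223.2),(435,349),.04)
e=both("eye",(409.4,320.4),(287,351),.04)
m=(pl+pr)/2
n=np.linalg.norm
print("mid",m,"posts",n(pl-pr),"pin-mid",n(pin-m),"lever",n(b-e))
ang=lambda v:np.arctan2(v[1],v[0])
print("jig yaw",ang(pin-m),ang(pl-pr)-np.pi/2,"lever yaw",ang(b-e),"bal",e+(b-e)*152/220)
from scipy.spatial.transform import Rotation as R
s=read_state();print(s["tool_pos"],R.from_rotvec(s["tcp_rot"]).as_matrix().round(3))
# oil, carton, wrench
print(plane("top",(385,162),.11),plane("top",(307,351),.022),plane("top",(273,254),.05),plane("top",(344,259),.05))
E
```

```text
pin [0.6645 0.2312] [0.666  0.2321] tri [0.6649 0.2309 0.0866]
pl [0.4366 0.2536] [0.4378 0.2511] tri [0.4374 0.2537 0.0508]
pr [0.4612 0.1256] [0.4626 0.1246] tri [0.462  0.1254 0.0516]
rest [0.5996 0.0039] [0.6011 0.002 ] tri [0.6007 0.0036 0.0491]
boss [ 0.6696 -0.2914] [ 0.671  -0.2903] tri [ 0.6698 -0.2913  0.0412]
eye [ 0.4665 -0.2076] [ 0.4689 -0.211 ] tri [ 0.4681 -0.2084  0.038 ]
mid [0.4495401  0.18870943] posts 0.1296516532539254 pin-mid 0.21993563382034167 lever 0.2183929066553813
jig yaw 0.19656290393481307 0.19181084665578751 lever yaw -0.3827244040536358 bal [ 0.60768771 -0.26565616]
[ 0.18298907 -0.64901586  0.23006554] [[ 0.962  0.271 -0.001]
 [ 0.271 -0.962  0.002]
 [ 0.    -0.002 -1.   ]]
[ 0.7779787  -0.14584194  0.11      ] [0.39864021 0.00042094 0.022     ] [0.59527554 0.07488333 0.05      ] [ 0.58843605 -0.07108272  0.05      ]
```

{"api": "jog_arm", "payload": {"turn": [[0, 0, -0.118], [0, 0, -0.118], [0, 0, -0.118], [0, 0, -0.118], [0, 0, -0.118], [0, 0, -0.118], [0, 0, -0.118], [0, 0, -0.118], [0, 0, -0.118], [0, 0, -0.118], [0, 0, -0.118]], "delta_pos": [[0, 0, 0], [0, 0, 0], [0, 0, 0], [0, 0, 0], [0, 0, 0], [0, 0, 0], [0, 0, 0], [0, 0, 0], [0, 0, 0], [0, 0, 0], [0, 0, 0]], "gripper": [0.0854, 0.0854, 0.0854, 0.0854, 0.0854, 0.0854, 0.0854, 0.0854, 0.0854, 0.0854, 0.0854]}}

```text
time: 1.02
tool_pos: [0.1831, -0.6492, 0.2305]
tcp_rot: [-2.212, -2.229, -0.001]
wrist_force: [0.1, -0.1, -0.3]
width: 0.999
grip_force: 0.0
```

{"api": "jog_arm", "payload": {"turn": [[0, 0, 0], [0, 0, 0], [0, 0, 0], [0, 0, 0], [0, 0, 0], [0, 0, 0], [0, 0, 0], [0, 0, 0], [0, 0, 0], [0, 0, 0], [0, 0, 0], [0, 0, 0], [0, 0, 0], [0, 0, 0], [0, 0, 0], [0, 0, 0], [0, 0, 0], [0, 0, 0], [0, 0, 0], [0, 0, 0]], "delta_pos": [[0.0326, 0.0208, 0.004], [0.0326, 0.0208, 0.004], [0.0326, 0.0208, 0.004], [0.0326, 0.0208, 0.004], [0.0326, 0.0208, 0.004], [0.0326, 0.0208, 0.004], [0.0326, 0.0208, 0.004], [0.0326, 0.0208, 0.004], [0.0326, 0.0208, 0.004], [0.0326, 0.0208, 0.004], [0.0326, 0.0208, 0.004], [0.0326, 0.0208, 0.004], [0.0326, 0.0208, 0.004], [0.0326, 0.0208, 0.004], [0.0326, 0.0208, 0.004], [0.0326, 0.0208, 0.004], [0.0326, 0.0208, 0.004], [0.0326, 0.0208, 0.004], [0.0326, 0.0208, 0.004], [0.0326, 0.0208, 0.004]], "gripper": [0.0854, 0.0854, 0.0854, 0.0854, 0.0854, 0.0854, 0.0854, 0.0854, 0.0854, 0.0854, 0.0854, 0.0854, 0.0854, 0.0854, 0.0854, 0.0854, 0.0854, 0.0854, 0.0854, 0.0854]}}

```text
time: 2.68
tool_pos: [0.5982, 0.0051, 0.1506]
tcp_rot: [-2.219, -2.224, 0.001]
wrist_force: [0.1, -1.2, -0.8]
width: 1.0
grip_force: 0.0
```

```bash
cat >> h.py <<'E'
from scipy.spatial.transform import Rotation as Ro
def go(x,y,z,psi):
    s=read_state(); M=Ro.from_rotvec(s["tcp_rot"]).as_matrix()
    T=np.array([[np.cos(psi),np.sin(psi),0],[np.sin(psi),-np.cos(psi),0],[0,0,-1]])
    print("pos",s["tool_pos"].round(4),"F",s["wrist_force"].round(1),"w",s["width"],"t",s["time"],"q",s["q"].round(2))
    print("first turn",Ro.from_matrix(M.T@T).as_rotvec().round(4),"then shift",(T.T@(np.array([x,y,z])-s["tool_pos"])).round(4),"shift in present axes",(M.T@(np.array([x,y,z])-s["tool_pos"])).round(4))
E
python3 -c "
from h import *
go(.6003,.003,.010,np.pi/2)"
```

```text
pos [0.5982 0.0051 0.1506] F [ 0.1 -1.2 -0.8] w 0.9996047205109728 t 2.6833 q [-0.03  0.18  1.86 -0.    1.1  -0.04]
first turn [-0.0007  0.0001  0.0023] then shift [-0.0021  0.0021  0.1406] shift in present axes [-0.0021  0.0022  0.1406]
```

{"api": "jog_arm", "payload": {"turn": [[0, 0, 0], [0, 0, 0], [0, 0, 0], [0, 0, 0], [0, 0, 0], [0, 0, 0], [0, 0, 0], [0, 0, 0], [0, 0, 0]], "delta_pos": [[-0.002, 0.002, 0], [0, 0, 0.025], [0, 0, 0.025], [0, 0, 0.025], [0, 0, 0.025], [0, 0, 0.02], [0, 0, 0.012], [0, 0, 0.008], [0, 0, 0]], "gripper": [0.0854, 0.0854, 0.0854, 0.0854, 0.0854, 0.0854, 0.0854, 0.0854, 0.0854]}}

```text
time: 3.43
tool_pos: [0.5982, 0.001, 0.0093]
tcp_rot: [-2.218, -2.222, 0.004]
wrist_force: [-0.9, 0.4, -0.3]
width: 1.001
grip_force: 0.0
```

```bash
python3 -c "
from h import *
go(.6003,.003,.010,np.pi/2)
t=vision.read_camera('top');s=vision.read_camera('side')
C=lambda im,x,y:cv2.resize(im[y:y+105,x:x+140],(400,300),interpolation=cv2.INTER_CUBIC)
cv2.imwrite('pics/c3.png',np.hstack([C(t,240,200),C(s,250,190)])[:,:,::-1])"
```

```text
pos [0.5982 0.001  0.0093] F [-0.9  0.4 -0.3] w 1.0009448233140688 t 3.4333 q [-0.04  0.35  1.94 -0.    0.85 -0.04]
first turn [-0.0036 -0.0001  0.0018] then shift [ 0.002   0.0021 -0.0007] shift in present axes [ 0.002   0.0021 -0.0007]
```

View pics/c3.png

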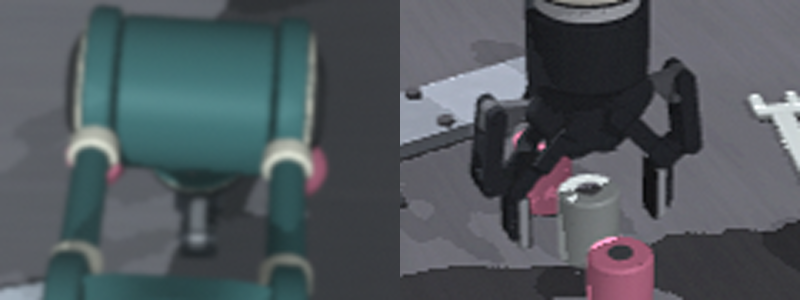

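The fingers straddle the grey rest and the pink cylinders are clear. Next I'll centre on it and close.

{"api": "jog_arm", "payload": {"turn": [[0, 0, 0], [0, 0, 0], [0, 0, 0], [0, 0, 0], [0, 0, 0], [0, 0, 0], [0, 0, 0], [0, 0, 0], [0, 0, 0], [0, 0, 0]], "delta_pos": [[0.002, 0.001, 0], [0, 0, 0], [0, 0, 0], [0, 0, 0], [0, 0, 0], [0, 0, 0], [0, 0, 0], [0, 0, 0], [0, 0, 0], [0, 0, 0]], "gripper": [0.07, 0.06, 0.05, 0.04, 0.03, 0.025, 0.025, 0.025, 0.025, 0.025], "grip_force": 60}}

```text
time: 4.37
tool_pos: [0.6019, 0.0032, 0.0126]
tcp_rot: [2.218, 2.223, 0.002]
wrist_force: [-0.7, 0.2, 6.4]
width: 0.458
grip_force: 60.2
```

```bash
python3 -c "
from h import *
go(.6003,.003,.010,np.pi/2)"
```

```text
pos [0.6019 0.0032 0.0126] F [-0.7  0.2  6.4] w 0.45771200332614753 t 4.3667 q [-0.04  0.35  1.94  0.    0.85 -0.04]
first turn [ 0.0021 -0.      0.0021] then shift [-0.0002 -0.0016  0.0026] shift in present axes [-0.0002 -0.0016  0.0026]
```

{"api": "jog_arm", "payload": {"turn": [[0, 0, 0], [0, 0, 0], [0, 0, 0], [0, 0, 0], [0, 0, 0], [0, 0, 0], [0, 0, 0], [0, 0, -0.096], [0, 0, -0.096], [0, 0, 0]], "delta_pos": [[0, 0, -0.005], [0, 0, -0.015], [0, 0, -0.025], [0, 0, -0.025], [0, 0, -0.025], [0, 0, -0.025], [0, 0, -0.02], [0, 0, 0], [0, 0, 0], [0, 0, 0]], "gripper": [0.025, 0.025, 0.025, 0.025, 0.025, 0.025, 0.025, 0.025, 0.025, 0.025]}}

```text
time: 5.2
tool_pos: [0.5997, 0.0032, 0.1505]
tcp_rot: [-1.992, -2.427, 0.002]
wrist_force: [-0.1, -0.7, -5.3]
width: 0.453
grip_force: 61.2
```

```bash
python3 -c "
from h import *
go(.4495,.1887,.06,np.pi/2+.194)
t=vision.read_camera('top');s=vision.read_camera('side')
cv2.imwrite('pics/s4.png',s[:,:,::-1])"
```

```text
pos [0.5997 0.0032 0.1505] F [-0.1 -0.7 -5.3] w 0.45315568744345186 t 5.2 q [-0.04  0.19  1.85 -0.    1.1  -0.23]
first turn [-0.0021 -0.0004  0.0024] then shift [ 0.211  -0.1116  0.0905] shift in present axes [ 0.2112 -0.1109  0.0908]
```

{"api": "jog_arm", "payload": {"turn": [[0, 0, 0], [0, 0, 0], [0, 0, 0], [0, 0, 0], [0, 0, 0], [0, 0, 0], [0, 0, 0], [0, 0, 0], [0, 0, 0], [0, 0, 0], [0, 0, 0]], "delta_pos": [[0.012, -0.006, 0], [0.027, -0.014, 0], [0.032, -0.017, 0], [0.032, -0.017, 0], [0.032, -0.017, 0], [0.032, -0.017, 0], [0.026, -0.014, 0.01], [0.012, -0.006, 0.02], [0.006, -0.003, 0.02], [0, 0, 0.02], [0, 0, 0.02]], "gripper": [0.025, 0.025, 0.025, 0.025, 0.025, 0.025, 0.025, 0.025, 0.025, 0.025, 0.025]}}

```text
time: 6.22
tool_pos: [0.4495, 0.1896, 0.06]
tcp_rot: [-1.996, -2.425, 0.001]
wrist_force: [0.2, 0.1, -5.3]
width: 0.452
grip_force: 61.4
```

{"api": "jog_arm", "payload": {"turn": [[0, 0, 0], [0, 0, 0]], "delta_pos": [[0, 0, 0], [0, 0, 0]], "gripper": [0.025, 0.025]}}

```text
time: 6.38
tool_pos: [0.4489, 0.1884, 0.0597]
tcp_rot: [-1.995, -2.423, 0.007]
wrist_force: [0.2, 0.6, -5.4]
width: 0.454
grip_force: 61.8
```

```bash
python3 -c "
from h import *
go(.4495,.1887,.024,np.pi/2+.194)
import time
for k in range(3): print(read_state()['tool_pos'])
t=vision.read_camera('top');s=vision.read_camera('side')
print(read_state()['tool_pos'])
C=lambda im,x,y:cv2.resize(im[y:y+105,x:x+140],(800,600),interpolation=cv2.INTER_CUBIC)
cv2.imwrite('pics/c4.png',C(s,140,160)[:,:,::-1])"
```

```text
pos [0.4489 0.1884 0.0597] F [ 0.2  0.6 -5.4] w 0.4535889430514669 t 6.3833 q [0.35 0.09 2.15 0.   0.9  0.15]
first turn [-0.0049  0.0006 -0.0008] then shift [0.0002 0.0007 0.0357] shift in present axes [0.0002 0.0008 0.0357]
[0.44888206 0.18838243 0.05971982]
[0.44888206 0.18838243 0.05971982]
[0.44888206 0.18838243 0.05971982]
[0.4518113  0.189123   0.06215968]
```

View pics/c4.png

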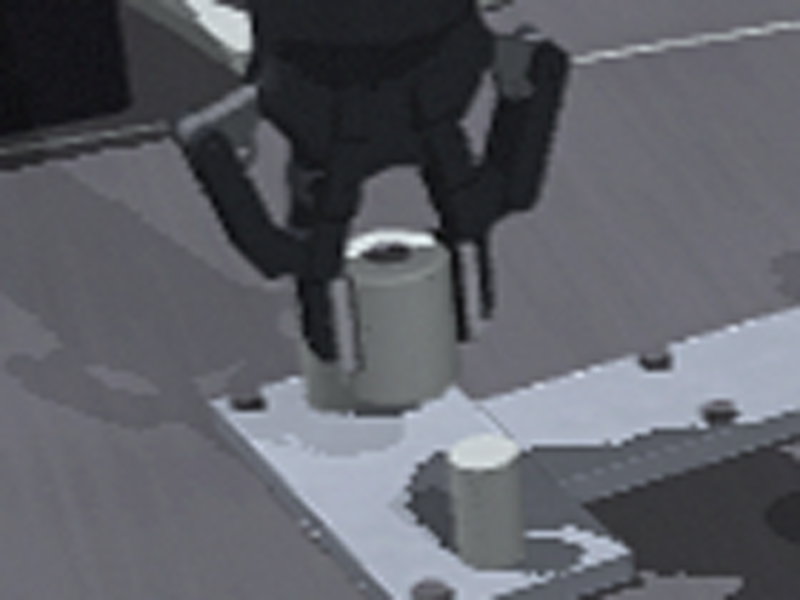

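```bash
python3 -c "
from h import *
for z in(.095,.0985,.102):print(plane('side',(209.2,203.5),z))"
```

```text
[0.45496107 0.19628398 0.095     ]
[0.45365681 0.1892628  0.0985    ]
[0.45235255 0.18224163 0.102     ]
```

{"api": "jog_arm", "payload": {"turn": [[0, 0, 0], [0, 0, 0], [0, 0, 0], [0, 0, 0], [0, 0, 0]], "delta_pos": [[0, 0, 0.012], [0, 0, 0.012], [0, 0, 0.006], [0, 0, 0.003], [0, 0, 0]], "gripper": [0.025, 0.025, 0.025, 0.025, 0.025]}}

```text
time: 6.9
tool_pos: [0.4514, 0.1888, 0.0285]
tcp_rot: [-1.996, -2.426, -0.0]
wrist_force: [-0.6, -0.2, -4.6]
width: 0.452
grip_force: 62.0
```

{"api": "jog_arm", "payload": {"turn": [[0, 0, 0], [0, 0, 0], [0, 0, 0], [0, 0, 0]], "delta_pos": [[0, -0.0015, 0], [0, 0, 0.002], [0, 0, 0.001], [0, 0, 0]], "gripper": [0.025, 0.025, 0.025, 0.025]}}

```text
time: 7.23
tool_pos: [0.4499, 0.1886, 0.0255]
tcp_rot: [1.996, 2.426, 0.001]
wrist_force: [0.1, 0.6, -4.8]
width: 0.453
grip_force: 62.0
```

{"api": "jog_arm", "payload": {"turn": [[0, 0, 0], [0, 0, 0]], "delta_pos": [[0, 0, 0.001], [0, 0, 0]], "gripper": [0.025, 0.025]}}

```text
time: 7.4
tool_pos: [0.4501, 0.1886, 0.0247]
tcp_rot: [1.996, 2.426, 0.001]
wrist_force: [-1.1, 0.7, -1.7]
width: 0.455
grip_force: 62.3
```

{"api": "jog_arm", "payload": {"turn": [[0, 0, 0], [0, 0, 0]], "delta_pos": [[0, 0, 0.001], [0, 0, 0]], "gripper": [0.025, 0.025]}}

```text
time: 7.57
tool_pos: [0.4501, 0.1887, 0.0246]
tcp_rot: [1.996, 2.426, 0.0]
wrist_force: [-4.3, -1.5, 7.3]
width: 0.456
grip_force: 63.2
```

Contact made; releasing and then retreating straight up.

{"api": "jog_arm", "payload": {"turn": [[0, 0, 0], [0, 0, 0], [0, 0, 0], [0, 0, 0], [0, 0, 0], [0, 0, 0], [0, 0, 0], [0, 0, 0], [0, 0, 0]], "delta_pos": [[0, 0, -0.001], [0, 0, 0], [0, 0, 0], [0, 0, 0], [0, 0, 0], [0, 0, 0], [0, 0, 0], [0, 0, 0], [0, 0, 0]], "gripper": [0.025, 0.042, 0.046, 0.052, 0.06, 0.07, 0.08, 0.0854, 0.0854]}}

```text
time: 8.32
tool_pos: [0.4498, 0.1885, 0.0243]
tcp_rot: [-1.996, -2.426, -0.0]
wrist_force: [-0.2, -0.3, -0.6]
width: 0.991
grip_force: 0.0
```

{"api": "jog_arm", "payload": {"turn": [[0, 0, 0], [0, 0, 0], [0, 0, 0], [0, 0, 0], [0, 0, 0], [0, 0, 0], [0, 0, 0], [0, 0, -0.11], [0, 0, -0.11], [0, 0, -0.11], [0, 0, -0.11], [0, 0, -0.11], [0, 0, -0.11], [0, 0, -0.11], [0, 0, -0.11], [0, 0, -0.114]], "delta_pos": [[0, 0, -0.01], [0, 0, -0.02], [0, 0, -0.03], [0, 0, -0.03], [0, 0, -0.03], [0, 0, -0.03], [0, 0, -0.025], [0, 0, 0], [0, 0, 0], [0, 0, 0], [0, 0, 0], [0, 0, 0], [0, 0, 0], [0, 0, 0], [0, 0, 0], [0, 0, 0]], "gripper": [0.0854, 0.0854, 0.0854, 0.0854, 0.0854, 0.0854, 0.0854, 0.0854, 0.0854, 0.0854, 0.0854, 0.0854, 0.0854, 0.0854, 0.0854, 0.0854]}}

```text
time: 9.65
tool_pos: [0.4497, 0.1885, 0.2]
tcp_rot: [0.589, 3.085, 0.0]
wrist_force: [-0.1, 0.6, -0.5]
width: 1.001
grip_force: 0.0
```

```bash
python3 -c "
from h import *
go(.6077,-.2656,.2,2.759)"
```

```text
pos [0.4497 0.1885 0.2   ] F [-0.1  0.6 -0.5] w 1.000512674548134 t 9.65 q [ 0.35 -0.07  2.03  0.    1.18 -0.85]
first turn [0.0004 0.0004 0.0052] then shift [-0.3161 -0.3623  0.    ] shift in present axes [-0.3142 -0.3639  0.    ]
```

{"api": "jog_arm", "payload": {"turn": [[0, 0, 0.005], [0, 0, 0], [0, 0, 0], [0, 0, 0], [0, 0, 0], [0, 0, 0], [0, 0, 0], [0, 0, 0], [0, 0, 0], [0, 0, 0], [0, 0, 0], [0, 0, 0], [0, 0, 0], [0, 0, 0], [0, 0, 0], [0, 0, 0], [0, 0, 0]], "delta_pos": [[0, 0, 0], [-0.0226, -0.0259, 0], [-0.0226, -0.0259, 0], [-0.0226, -0.0259, 0], [-0.0226, -0.0259, 0], [-0.0226, -0.0259, 0], [-0.0226, -0.0259, 0], [-0.0226, -0.0259, 0], [-0.0226, -0.0259, 0], [-0.0226, -0.0259, 0.01], [-0.0226, -0.0259, 0.02], [-0.0226, -0.0259, 0.02], [-0.0226, -0.0259, 0.02], [-0.0226, -0.0259, 0.02], [-0.0226, -0.0259, 0], [0, 0, 0], [0, 0, 0]], "gripper": [0.0854, 0.0854, 0.0854, 0.0854, 0.0854, 0.0854, 0.0854, 0.0854, 0.0854, 0.0854, 0.0854, 0.0854, 0.0854, 0.0854, 0.0854, 0.06, 0.06]}}

```text
time: 11.07
tool_pos: [0.6057, -0.2686, 0.109]
tcp_rot: [-0.614, -3.081, -0.0]
wrist_force: [-0.3, 0.6, -0.4]
width: 0.749
grip_force: 0.0
```

```bash
python3 -c "
from h import *
go(.6077,-.2656,.005,2.759)
t=vision.read_camera('top');s=vision.read_camera('side')
C=lambda im,x,y,w,h:cv2.resize(im[y:y+h,x:x+w],(400,300),interpolation=cv2.INTER_CUBIC)
cv2.imwrite('pics/c5.png',np.vstack([np.hstack([C(t,160,295,120,90),C(s,150,180,120,90)]),np.hstack([C(t,380,200,160,120),C(s,260,290,200,150)])])[:,:,::-1])"
```

```text
pos [ 0.6057 -0.2686  0.109 ] F [-0.3  0.6 -0.4] w 0.749084626663389 t 11.0667 q [-0.46  0.34  1.75  0.    1.06 -1.63]
first turn [ 0.0001 -0.0004 -0.0109] then shift [-0.0007  0.0036  0.104 ] shift in present axes [-0.0007  0.0036  0.104 ]
```

View pics/c5.png

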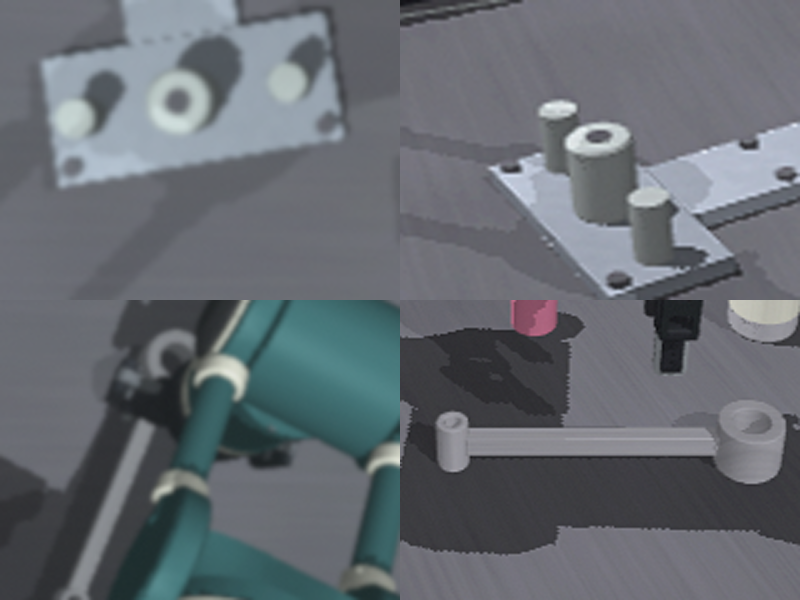

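The rest stands upright between the posts: top (213.7,325), side (209.7,221). The lever hasn't moved. Checking numbers.

```bash
python3 -c "
from h import *
print(plane('top',(213.65,324.95),.062),plane('side',(209.65,221.05),.062))
b=plane('side',(434.75,350.25),.04);e=plane('side',(285.75,350.75),.04);print(b,e,e+(b-e)*152/220)
b=plane('top',(450,223.2),.04);e=plane('top',(409.4,320.4),.04);print(e+(b-e)*152/220,np.arctan2(*(b-e)[1::-1]))
"
```

```text
[0.44856953 0.18818021 0.062     ] [0.45014663 0.18601709 0.062     ]
[ 0.6691894  -0.29251826  0.04      ] [ 0.46744571 -0.2098019   0.04      ] [ 0.60683226 -0.26695139  0.04      ]
[ 0.60681714 -0.26551975  0.04      ] -0.3914708308078988
```

{"api": "jog_arm", "payload": {"turn": [[0, 0, -0.01], [0, 0, 0], [0, 0, 0], [0, 0, 0]], "delta_pos": [[-0.001, 0.003, 0], [0, 0, 0.01], [0, 0, 0.01], [0, 0, 0.01]], "gripper": [0.05, 0.05, 0.05, 0.05]}}

```text
time: 11.5
tool_pos: [0.6075, -0.2633, 0.0786]
tcp_rot: [0.588, 3.086, -0.0]
wrist_force: [0.3, 0.5, 0.0]
width: 0.588
grip_force: 0.0
```

```bash
python3 -c "
from h import *
go(.6077,-.2656,.005,2.759)"
```

```text
pos [ 0.6075 -0.2633  0.0786] F [0.3 0.5 0. ] w 0.5879295508862369 t 11.5 q [-0.45  0.37  1.77 -0.    1.01 -1.64]
first turn [-0.      0.0001  0.0058] then shift [-0.001  -0.002   0.0736] shift in present axes [-0.001  -0.002   0.0736]
```

{"api": "jog_arm", "payload": {"turn": [[0, 0, 0.008], [0, 0, 0], [0, 0, 0], [0, 0, 0], [0, 0, 0], [0, 0, 0]], "delta_pos": [[-0.001, -0.002, 0], [0, 0, 0.022], [0, 0, 0.022], [0, 0, 0.018], [0, 0, 0.01], [0, 0, 0]], "gripper": [0.05, 0.05, 0.05, 0.05, 0.05, 0.05]}}

```text
time: 12.0
tool_pos: [0.6052, -0.2653, 0.0037]
tcp_rot: [-0.601, -3.077, -0.003]
wrist_force: [-0.8, 0.4, 0.0]
width: 0.592
grip_force: 0.0
```

```bash
python3 -c "
from h import *
go(.607,-.266,.005,2.756)"
```

```text
pos [ 0.6052 -0.2653  0.0037] F [-0.8  0.4  0. ] w 0.5916966612890633 t 12.0 q [-0.45  0.46  1.8  -0.    0.89 -1.64]
first turn [ 0.0004 -0.0064 -0.0004] then shift [-0.002   0.0001 -0.0013] shift in present axes [-0.002   0.0001 -0.0013]
```

{"api": "jog_arm", "payload": {"turn": [[0, 0, 0], [0, 0, 0], [0, 0, 0], [0, 0, 0], [0, 0, 0], [0, 0, 0], [0, 0, 0], [0, 0, 0], [0, 0, 0], [0, 0, 0]], "delta_pos": [[-0.001, 0, -0.001], [0, 0, 0], [0, 0, 0], [0, 0, 0], [0, 0, 0], [0, 0, 0], [0, 0, 0], [0, 0, 0], [0, 0, 0], [0, 0, 0]], "gripper": [0.045, 0.04, 0.03, 0.025, 0.02, 0.015, 0.005, 0.0, 0.0, 0.0], "grip_force": 100}}

```text
time: 12.83
tool_pos: [0.6099, -0.2665, 0.0099]
tcp_rot: [0.603, 3.081, 0.001]
wrist_force: [0.2, 4.6, 5.2]
width: 0.138
grip_force: 98.9
```

```bash
python3 -c "
from h import *
go(.607,-.266,.005,2.756)"
```

```text
pos [ 0.6099 -0.2665  0.0099] F [0.2 4.6 5.2] w 0.13780279197874204 t 12.8333 q [-0.45  0.45  1.79  0.    0.89 -1.64]
first turn [ 0.0012  0.0019 -0.0006] then shift [ 0.0029 -0.0006  0.0049] shift in present axes [ 0.0029 -0.0006  0.0048]
```

{"api": "jog_arm", "payload": {"turn": [[0, 0, 0], [0, 0, 0], [0, 0, 0], [0, 0, 0], [0, 0, 0], [0, 0, 0], [0, 0, 0], [0, 0, 0], [0, 0, 0]], "delta_pos": [[0, 0, -0.005], [0, 0, -0.012], [0, 0, -0.022], [0, 0, -0.03], [0, 0, -0.03], [0, 0, -0.03], [0, 0, -0.03], [0, 0, -0.02], [0, 0, 0]], "gripper": [0, 0, 0, 0, 0, 0, 0, 0, 0]}}

```text
time: 13.58
tool_pos: [0.6111, -0.2686, 0.1934]
tcp_rot: [0.601, 3.075, -0.004]
wrist_force: [2.4, -0.5, -6.0]
width: 0.136
grip_force: 98.4
```

```bash
python3 -c "
from h import *
b=np.array([np.cos(.194),np.sin(.194)]);p=np.array([.4495,.1882])+b*.152
p2=np.array([.6653,.2316])-b*.068
print(p,p2)
go(p[0],p[1],.19,np.pi+.194)
s=vision.read_camera('side');cv2.imwrite('pics/s6.png',s[180:480,200:600][:,:,::-1])"
```

```text
[0.59864862 0.21750338] [0.59857562 0.21849059]
pos [ 0.6111 -0.2686  0.1934] F [ 2.4 -0.5 -6. ] w 0.13649088120086278 t 13.5833 q [-0.45  0.27  1.67 -0.    1.19 -1.64]
first turn [-0.0037  0.0084 -0.5799] then shift [-0.0815  0.4794  0.0034] shift in present axes [0.1946 0.4457 0.0012]
```

View pics/s6.png

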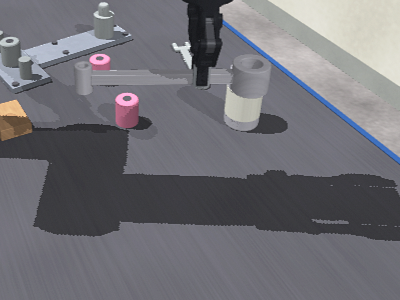

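The lever is gripped and level, well clear of everything. Next I'll turn it and carry it over at this height.

{"api": "jog_arm", "payload": {"turn": [[0, 0, -0.04], [0, 0, -0.08], [0, 0, -0.085], [0, 0, -0.085], [0, 0, -0.085], [0, 0, -0.085], [0, 0, -0.08], [0, 0, -0.04], [0, 0, 0]], "delta_pos": [[0, 0, 0], [0, 0, 0], [0, 0, 0], [0, 0, 0], [0, 0, 0], [0, 0, 0], [0, 0, 0], [0, 0, 0], [0, 0, 0]], "gripper": [0, 0, 0, 0, 0, 0, 0, 0, 0]}}

```text
time: 14.38
tool_pos: [0.6063, -0.2661, 0.183]
tcp_rot: [0.305, -3.121, -0.005]
wrist_force: [-0.8, -0.3, -8.6]
width: 0.134
grip_force: 98.0
```

{"api": "jog_arm", "payload": {"turn": [[0, 0, 0], [0, 0, 0], [0, 0, 0], [0, 0, 0], [0, 0, 0], [0, 0, 0], [0, 0, 0], [0, 0, 0], [0, 0, 0], [0, 0, 0], [0, 0, 0], [0, 0, 0], [0, 0, 0], [0, 0, 0], [0, 0, 0], [0, 0, 0], [0, 0, 0], [0, 0, 0], [0, 0, 0], [0, 0, 0]], "delta_pos": [[-0.0015, 0.009, 0], [-0.003, 0.018, 0], [-0.005, 0.028, 0], [-0.005, 0.029, 0], [-0.005, 0.029, 0], [-0.005, 0.029, 0], [-0.005, 0.029, 0], [-0.005, 0.029, 0], [-0.005, 0.029, 0], [-0.005, 0.029, 0], [-0.005, 0.029, 0], [-0.005, 0.029, 0], [-0.005, 0.029, 0], [-0.005, 0.029, 0], [-0.005, 0.029, 0], [-0.005, 0.027, 0], [-0.004, 0.022, 0], [-0.003, 0.016, 0], [-0.001, 0.008, 0], [0, 0, 0]], "gripper": [0, 0, 0, 0, 0, 0, 0, 0, 0, 0, 0, 0, 0, 0, 0, 0, 0, 0, 0, 0]}}

```text
time: 16.05
tool_pos: [0.5968, 0.2181, 0.1869]
tcp_rot: [0.308, -3.126, -0.001]
wrist_force: [-0.9, 0.3, -8.0]
width: 0.133
grip_force: 98.4
```

{"api": "jog_arm", "payload": {"turn": [[0, 0, 0], [0, 0, 0], [0, 0, 0]], "delta_pos": [[0, 0, 0], [0, 0, 0], [0, 0, 0]], "gripper": [0, 0, 0]}}

```text
time: 16.3
tool_pos: [0.5979, 0.2145, 0.1871]
tcp_rot: [0.302, -3.127, 0.001]
wrist_force: [-0.2, -0.4, -7.8]
width: 0.137
grip_force: 98.4
```

```bash
python3 -c "
from h import *
go(.5986,.218,.13,np.pi+.194)
s=vision.read_camera('side');t=vision.read_camera('top')
go(.5986,.218,.13,np.pi+.194)
C=lambda im,x,y,w,h:cv2.resize(im[y:y+h,x:x+w],(800,300),interpolation=cv2.INTER_CUBIC)
cv2.imwrite('pics/c7.png',np.vstack([C(s,150,90,240,90+40),cv2.resize(t[180:360,120:300],(300,300))[:, :].repeat(1,1) if 0 else C(t,100,180,320,200)])[:,:,::-1])"
```

```text
pos [0.5979 0.2145 0.1871] F [-0.2 -0.4 -7.8] w 0.13691277800558274 t 16.3 q [ 0.31  0.22  1.74 -0.    1.18 -1.46]
first turn [-0.0006 -0.0004 -0.0013] then shift [-0.0014  0.0033  0.0571] shift in present axes [-0.0014  0.0033  0.0571]
pos [0.598  0.2147 0.1873] F [ 0.1 -0.9 -8.1] w 0.1299887464097297 t 16.4 q [ 0.31  0.22  1.74 -0.    1.18 -1.46]
first turn [-0.0003 -0.0001 -0.0015] then shift [-0.0012  0.0032  0.0573] shift in present axes [-0.0012  0.0032  0.0573]
```

View pics/c7.png

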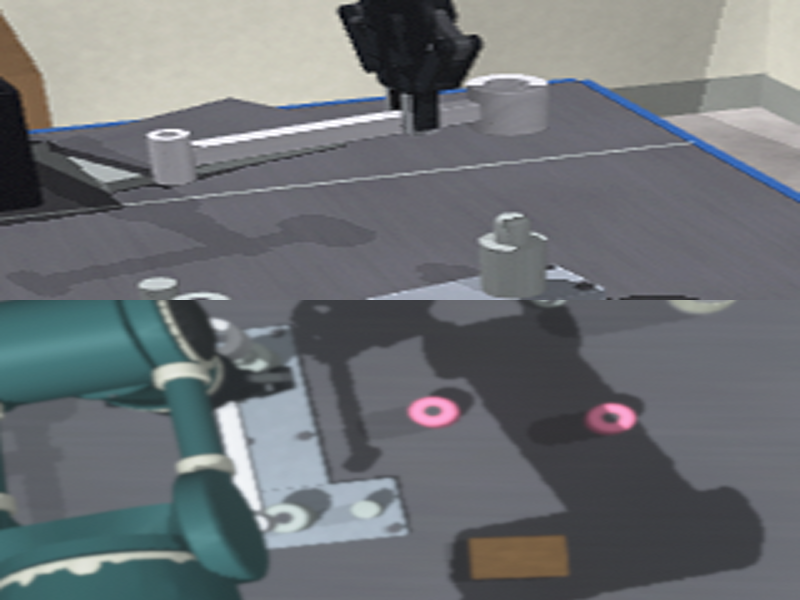

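```bash
python3 -c "
from h import *
E=(200.35,147.8);B=(302.05,126.3)
print(tri((206.9,327.8),E))
for z in(.215,.22,.225):
  e=plane('side',E,z);b=plane('side',B,z);print(z,e[:2].round(4),b[:2].round(4),np.linalg.norm(e-b),np.arctan2(*(b-e)[1::-1]))
# expected px at goal positions
for z in (.18,.22):print(proj('side',np.array([.4495,.1882,z])),proj('side',np.array([.6653,.2316,z])))
"
```

```text
[0.44692647 0.17182516 0.22064451]
0.215 [0.4482 0.187 ] [0.6633 0.2246] 0.2182564421664867 0.1727724780896004
0.22 [0.4459 0.1741] [0.6582 0.2111] 0.215475521614096 0.1727724780895994
0.225 [0.4435 0.1611] [0.6531 0.1976] 0.21269460106170546 0.17277247808959934
[202.86254475 165.14668113] [302.03779138 141.53511363]
[200.59901009 144.9193067 ] [301.7038998  122.70366351]
```

{"api": "jog_arm", "payload": {"turn": [[0, 0, 0], [0, 0, 0], [0, 0, 0], [0, 0, 0], [0, 0, 0], [0, 0, 0], [0, 0, 0]], "delta_pos": [[-0.001, 0.003, 0.005], [0, 0, 0.012], [0, 0, 0.015], [0, 0, 0.012], [0, 0, 0.006], [0, 0, 0], [0, 0, 0]], "gripper": [0, 0, 0, 0, 0, 0, 0]}}

```text
time: 16.98
tool_pos: [0.5977, 0.2189, 0.1362]
tcp_rot: [0.304, -3.125, 0.001]
wrist_force: [-0.2, -0.1, -7.3]
width: 0.133
grip_force: 98.3
```

```bash
python3 -c "
from h import *
s=vision.read_camera('side');t=vision.read_camera('top')
go(.5986,.218,.13,np.pi+.194)
go(.5986,.218,.13,np.pi+.194)
C=lambda im,x,y,w,h,W,H:cv2.resize(im[y:y+h,x:x+w],(W,H),interpolation=cv2.INTER_CUBIC)
cv2.imwrite('pics/c8.png',np.vstack([C(s,170,120,160,60,800,300),np.hstack([C(t,170,190,80,60,400,300),C(t,170,290,80,60,400,300)])])[:,:,::-1])"
```

```text
pos [0.5989 0.2193 0.138 ] F [-0.6  0.6 -8.8] w 0.1347847279849562 t 17.0833 q [ 0.31  0.26  1.78 -0.    1.09 -1.45]
first turn [0.0001 0.0014 0.0002] then shift [ 0.0006 -0.0012  0.008 ] shift in present axes [ 0.0006 -0.0012  0.008 ]
pos [0.5989 0.2193 0.138 ] F [-0.6  0.6 -8.8] w 0.1347847279849562 t 17.0833 q [ 0.31  0.26  1.78 -0.    1.09 -1.45]
first turn [0.0001 0.0014 0.0002] then shift [ 0.0006 -0.0012  0.008 ] shift in present axes [ 0.0006 -0.0012  0.008 ]
```

View pics/c8.png

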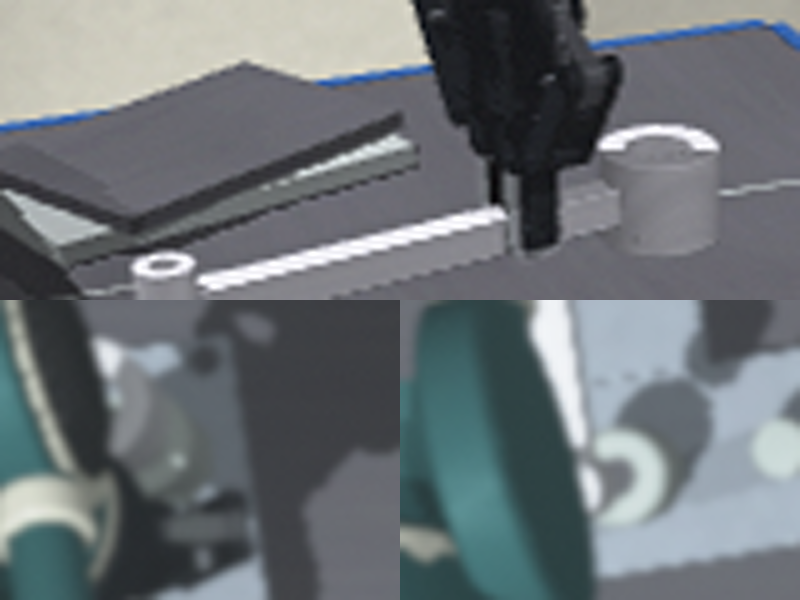

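The side view shows the eye top at (202.2,172.8) and the boss top at (301.3,149.8). The lever is level, with the boss above the pin.

```bash
python3 -c "
from h import *
E=(202.2,172.8);B=(301.3,149.8)
for z in(.163,.167,.171):
  e=plane('side',E,z);b=plane('side',B,z);print(z,e[:2].round(4),b[:2].round(4),np.linalg.norm(e-b),np.arctan2(*(b-e)[1::-1]))
# boss right silhouette top view etc: expected vs
for z in (.163,.167):
  print(z,'ideal',proj('side',np.array([.4495,.1882,z])),proj('side',np.array([.6653,.2316,z])))
  print('ideal top eye',proj('top',np.array([.4495,.1882,z])),'boss',proj('top',np.array([.6653,.2316,z])))
"
```

```text
0.163 [0.4475 0.1927] [0.6627 0.2299] 0.21845686597339212 0.1713034361641256
0.167 [0.4458 0.1835] [0.6591 0.2204] 0.21649063548592298 0.17130343616412558
0.171 [0.4442 0.1742] [0.6555 0.2108] 0.21452440499845396 0.17130343616412552
0.163 ideal [203.79902289 173.51522715] [302.1762585  149.34464492]
ideal top eye [203.79126445 325.91820846] boss [185.87196012 208.65384458]
0.167 ideal [203.58001095 171.55809499] [302.14385827 147.51727538]
ideal top eye [203.36012871 325.98099834] boss [185.38227713 208.26571984]
```

{"api": "jog_arm", "payload": {"turn": [[0, 0, 0], [0, 0, 0], [0, 0, 0], [0, 0, 0], [0, 0, 0], [0, 0, 0]], "delta_pos": [[-0.0025, -0.001, 0.002], [0, 0, 0], [0, 0, 0], [0, 0, 0], [0, 0, 0], [0, 0, 0]], "gripper": [0, 0, 0, 0, 0, 0]}}

```text
time: 17.58
tool_pos: [0.6009, 0.2186, 0.1354]
tcp_rot: [-0.305, 3.127, 0.0]
wrist_force: [-0.4, 0.2, -8.1]
width: 0.135
grip_force: 98.3
```

```bash
python3 -c "
from h import *
s=vision.read_camera('side')
go(.601,.2185,.136,np.pi+.194)
C=lambda im,x,y,w,h,W,H:cv2.resize(im[y:y+h,x:x+w],(W,H),interpolation=cv2.INTER_CUBIC)
cv2.imwrite('pics/c9.png',C(s,170,120,160,120,800,600)[:,:,::-1])
for z in (.121,.161):
  print(z,proj('side',np.array([.4495,.1882,z])),proj('side',np.array([.6653,.2316,z])))
"
```

```text
pos [0.6009 0.2186 0.1354] F [-0.2  0.6 -8.5] w 0.1348761718167779 t 17.6333 q [ 0.31  0.27  1.78  0.    1.09 -1.46]
first turn [0.     0.0001 0.0002] then shift [-0.0001 -0.0002 -0.0006] shift in present axes [-0.0001 -0.0002 -0.0006]
0.121 [206.05035284 193.633538  ] [302.50992813 168.16357711]
0.161 [203.9082233  174.49106276] [302.19241735 150.25600234]
```

View pics/c9.png

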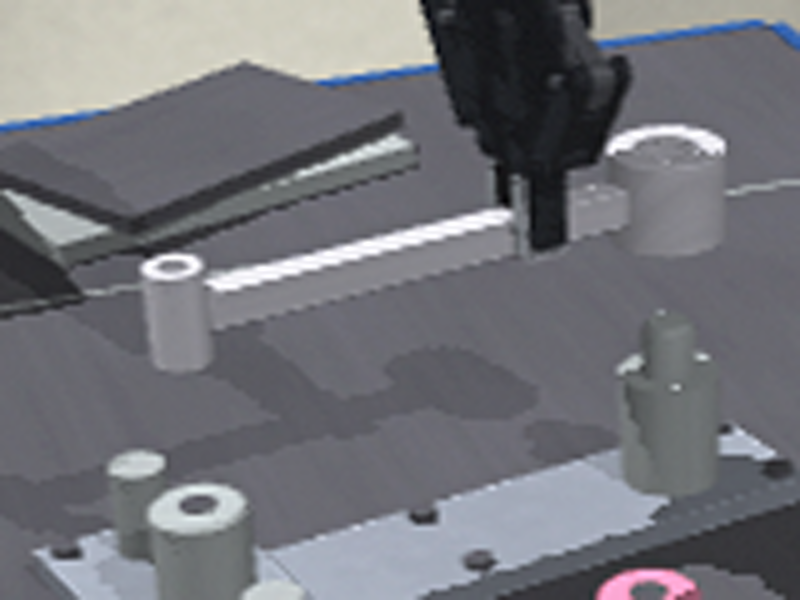

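Both ends sit the same ~2 px above the expected position, so the lever is level but about 4 mm high (~39 mm above the tip). I'll lower it 4 mm.

{"api": "jog_arm", "payload": {"turn": [[0, 0, 0], [0, 0, 0], [0, 0, 0], [0, 0, 0], [0, 0, 0], [0, 0, 0], [0, 0, 0]], "delta_pos": [[0, 0, 0.002], [0, 0, 0.002], [0, 0, 0], [0, 0, 0], [0, 0, 0], [0, 0, 0], [0, 0, 0]], "gripper": [0, 0, 0, 0, 0, 0, 0]}}

```text
time: 18.22
tool_pos: [0.601, 0.2186, 0.1314]
tcp_rot: [-0.305, 3.127, 0.0]
wrist_force: [0.8, -0.8, -8.6]
width: 0.136
grip_force: 98.3
```

```bash
python3 -c "
from h import *
go(.601,.2185,.1315,np.pi+.194)
from workcell import ticket
print(ticket.finish_job())"
```

```text
pos [0.601  0.2186 0.1314] F [ 0.8 -0.8 -8.6] w 0.13558194740427978 t 18.2167 q [ 0.31  0.27  1.78 -0.    1.08 -1.46]
first turn [0.     0.0003 0.0002] then shift [ 0.     -0.0001 -0.0001] shift in present axes [ 0.     -0.0001 -0.0001]
the job is handed in; nothing more can be done
None
```

I handed the job in at about 18 s: the steel rest stands upright midway between the posts, and the lever is held level with its boss over the pin, its eye over the rest and its underside about 35 mm above the pin's tip (by my measurements; no verdict came back).

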